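# Turn a boxed coil round the post into the labelling nest and clamp it

## Robot

A 6-joint arm with a two-finger parallel gripper is mounted at the origin on a cart in front of the work surface, level with it; the furniture and walls round the work are solid. World frame = base frame: x ahead of the robot, y to its left, z up, the work surface at z = 0. Lengths are in mm, angles in rad, forces in N, time in s.
With the tool pointing down it reaches from about 350 to 975 mm from the base axis. Payload 7.1 kg.
Tool frame: the origin (TCP) lies midway between the tips of the shut fingers; the grasp point (between the pads) lies ctrl.grip_point_offset behind it (ctrl.grip_point_offset is the distance from the TCP to the grasp point, in mm); z points along the fingers, y is the line along which they close (so a half turn about z gives the same grasp; the last joint's range is limited). The gripper opens to 88 mm and grips with 3 to 60 N. Pads are 20 mm wide; open, the fingers measure 115 mm over their backs; the gripper's body (75 mm by 178 mm) begins 61 mm behind the grasp point.
Start: joints at [-1.265, 0.423, 1.63, -0, 1.089, -0.019], TCP at [199.467, -592.299, 222.675] pointing down, gripper open.
Joint ranges: [-3, 3], [-0.9, 2.11], [0.09, 2.58], [-1.31, 4.45], [0.11, 2.69], [-2.54, 2.54]. Speed limits (rad/s): [2.39, 2.39, 3.01, 3.14, 3.14, 3.14].

## Interface

Orientations are given as a rotation vector (axis times angle).
In Python, from workcell import ctrl, get_image, close_job, finder gives the robot as it stands.
- The arm moves only by the tool servo_tool, never from a script. Its argument "deltas" is a list of rows, each a list of 2 entries, a list of its own where there are three numbers: the shift along the tool's x, y, z in mm, then the turn, a rotation vector about the tool's x, y, z in rad. A call has 1 to 5 rows; each row is the pose to reach, as a shift and turn from the pose commanded when the call began, along the tool's axes at that moment; what a row does not reach only later rows make up. A row lasts 1/12 s, in which the tool goes at most 41.7 mm and 7.16 degrees, less where a joint would pass 70% of its speed; a pose out of reach is approached as far as the arm can. A call with a gripper value outside its range is refused whole. "grip" is the closure, from -1 (fully open) to 1 (shut), so that 0 is half open, set as the call begins (left out, the last holds). The fingers move at their own pace and stop on an object; the grip force is fixed at half the most. Time passes only in rows, so rows that repeat a pose let the fingers close. It gives the time, the measured TCP pose, the force, the opening and the grip force at its end, in the units of the state.
- ctrl.get_obs(): the state, without advancing time (a new reading comes with each control period).
- get_image(name): name is "side" or "top"; returns a dict with "frame" (420x560x3 uint8, blue, green, red), "depth" (420x560 float32, mm along the optical axis (not along the pixel's ray), 0 where there is no reading), "K" (3x3 intrinsics, pixels), "dist" ([k1, k2, p1, p2, k3] as OpenCV has them; the pictures are not rectified), "pose" (4x4, takes a point from camera to world coordinates). Camera axes: x right, y down, z forward; pixel columns grow to the right and rows downward; lengths in mm; the calibration is good to about 2 mm. A picture is of the moment at which its call begins.
- close_job(): hands the job in; it is judged then, once.
Trained networks look in a picture, given as the dict that the camera call returned (one of the last four; its "shot" number tells which), for a name from the list of things; names that differ only in an ending like _2 or _b are one class to them, and where a whole thing is asked for, a point or a joint stands for the part that bears it (a point fixed in the world has none). Each returns a list of dicts, best first, with "score" (0 to 1); they miss things now and then, are a little off and sometimes report something else, mostly with a low value. They report only what shows in the picture. A call takes as long as a camera call. They do not tell look-alikes from the thing itself.
- finder.search_frame(query, picture): "rect" ([centre column, centre row, width, height] as shares, 0 to 1, of the picture: columns of its width, rows of its height, round what is visible of it).
- finder.silhouettes(query, picture): "mask" (420x560 bool, what is visible of it) and "rect" ([centre column, centre row, width, height] as shares, 0 to 1, of the picture: columns of its width, rows of its height, round what is visible of it).
The state is a dict: "t": time; "qpos": joint angles; "qvel": joint speeds; "joint_torque": joint torques, N m; "ee_pos": TCP position; "orientation": TCP orientation; "ft_force": force on the tool from outside, world axes, zero at the start; "moment": the same for the moment, N m; "width": finger opening in mm; "grasp_force": force on a finger pad.
Only numpy, scipy, OpenCV 4.12 (cv2) and the standard library are available. Lean on these libraries where they do the work, as an engineer would, in place of code of your own. Each camera call takes 0.05 s, during which the arm holds its last target. There are 200 camera calls.

## Task

The boxed coil on the plywood board is next for its price label, but it stands crosswise, with a plain side towards you: without lifting it, push it round the orange roller post at the mouth of the labelling nest, a quarter turn anticlockwise seen from above, so that the side with a ring picture that was on the left faces out of the mouth. Then slide it fully home in the nest, flat against the back stop, and fold the red-handled hold-down arm over until its rubber foot rests on top of the box. Leave the other things on the worktop where they are.

Things in the scene. Friction and masses are not known exactly. Their poses are not given: they have to be found in the camera images.
- coil_box: The work: closed white carton, 100 x 100 x 68 mm high, 0.4 kg, too wide to grasp. Origin: centre of its underside; sides square to its x and y. Ring pictures on its -x and +y sides and top; +x and -y sides plain. It starts before the nest's mouth, its -x to the nest's +y (left) within 9 degrees, plain side to the robot; the post stands 1 to 40 mm ahead of the left half of its far side.
- picture_side (a point): Centre of the carton's -x side, the ring-picture side that starts on the left: 50 mm from the carton's origin along its -x, 34 mm above its underside. At the end it faces the nest's -x.
- box_nest: Labelling nest, fixed. Origin on the worktop under the centre of a carton that is fully home (carton x, y axes then equal the nest's). x points into the nest, away from the robot, y left, z up. Plywood base 12 mm thick, x -238 to +98, y -100 to +90 mm, flat and bare in front of the mouth. Back stop 40 mm high above the base, its face at x = +50 mm. Open above and towards -x.
- left_fence (a point): Front end of the left fence, on its inner face at the base's top: nest x = -61, y = +53.5 mm. The fence runs from there to the back stop, 40 mm high above the base.
- right_guide (a point): Front end of the straight part of the right guide, on its inner face at the base's top: nest x = -6, y = -53.5 mm (3.5 mm of play each side of a carton at y = 0). It runs to the back stop, 40 mm high; in front of this point it flares outwards at 29 degrees to about x = -46, y = -75 mm.
- turning_post: Orange roller post at the left of the mouth: upright sleeve of 10 mm radius, free to spin on a fixed pin, up to 63 mm above the base (pin head 70 mm). Origin on its axis at the base's top: nest x = -80, y = +63.5 mm, so it is flush with the left fence. A carton held back by it near one end of a side and pushed at the other end swings round; its spin is of no matter.
- hold_down (a joint): Angle (rad) of the hold-down arm: 0 = level, pointing out of the mouth (nest -x), rubber foot just on a carton in the nest; pi/2 = upright. Starts at 1.35 to 1.75; range -0.3 (empty nest) to 1.85. Stiff hinge (0.25 N m): the arm stays where it is left. Axis along the nest's y at x = +75.5, y = 0, z = 107 mm, in a grey bracket (x 59 to 89, y -22 to +22 mm, up to z = 120 mm).
- hold_down_grip (a point): Point in the red handle of the hold-down arm, on its centre line, 115 mm from the hinge axis. The handle is 20 mm wide, 16 mm thick, from 84 to 134 mm from the axis; between it and the hinge the arm is a steel bar 14 mm wide and 8 mm thick. The rubber foot sits under the arm 72 mm from the axis.
- coil_box_1: Bystander: white carton with ring pictures, 100 x 100 x 90 mm, on the worktop to the left. Origin under its centre.
- coil_box_c: Bystander: another white carton with ring pictures, 100 x 100 x 90 mm, left at the back. Origin under its centre.
- tape_roll: Bystander: roll of masking tape lying flat, 100 mm across, 25 mm high, right of the nest behind the vise. Origin under its centre.
Things that resemble listed ones, but are neither listed nor needed, are in the scene too. Leave any green look-alike of the coil_box alone.

How it is judged (in metres and radians):
On the way, in this order (a step that is already met when the one before it is completed fails the run):
1. the carton is turning round the post: it presses on the roller post while it is between 20 and 69 degrees from its final direction (contact force between coil_box and turning_post above 0.1 N and angle between the x axis of coil_box and the x axis of box_nest, either way round between 0.35 and 1.2 rad), for 0.1 s.
2. the carton is fully home in the nest, flat on the base, with the ring-picture side that was on the left facing out of the mouth (x of coil_box in the frame of box_nest between -0.004 and 0.004 m and y of coil_box in the frame of box_nest between -0.006 and 0.006 m and z of coil_box in the frame of box_nest below 0.016 m and angle between the x axis of coil_box and the x axis of box_nest, either way round below 0.08 rad and x of picture_side in the frame of box_nest below -0.044 m), for 0.2 s.
At the end, for the whole second after the job is handed in: The carton lies flat in the nest, fully home (centre within 4 mm along and 6 mm across, square within 4.5 degrees), the formerly left ring-picture side facing out of the mouth; the hold-down arm is folded over, its foot on the carton (angle -0.05 to 0.035 rad) (all of step 2 and value of joint hold_down between -0.05 and 0.035 rad and linear speed of coil_box below 0.01 m/s); the robot touches nothing.
It fails at once if the carton is lifted more than 20 mm off the base or tipped by more than 17 degrees (z of coil_box in the frame of box_nest above 0.032 m or angle between coil_box's own z axis and vertical above 0.3 rad).
It fails at once if a bystander (either other carton, the tape roll) is moved by more than 20 mm (distance of any of coil_box_1, coil_box_c, tape_roll from where it was at the start of the episode above 0.02 m).
It also fails if it takes over 70 s, if anything falls off the work surface, if the arm or the gripper's body presses on something with over 40 N, if the wrist force passes 120 N, or if a joint passes its speed limit or range.

## Working session

There is one attempt and no reset: what is moved stays moved. The work goes in short steps, Python scripts to look and compute and a tool call to move; the robot and the scene stay as the last step left them, time stands still between calls to the robot, and variables do not carry over. Pictures are saved under pics/ and viewed, at most 10 in all, crops included, and the job is handed in when it is done.

Besides the shell and the picture viewer there is one more tool, called after "Request:" by a JSON object that holds its "fn" and its "kwargs". servo_tool: Moves the arm, as the interface text tells. Its arguments: {"type":"object","properties":{"deltas":{"type":"array","items":{"type":"array"}},"grip":{"type":"number"}},"required":["deltas"]}

```bash
mkdir -p pics; ls; cat > h.py <<'E'
import numpy as np, cv2
from workcell import ctrl, get_image, close_job, finder
def world(p,mask=None):
    d=p["depth"]; v,u=np.nonzero((d>0)&(mask if mask is not None else True))
    uv=cv2.undistortPoints(np.stack([u,v],1).astype(np.float64)[:,None],p["K"],np.array(p["dist"]))[:,0]
    z=d[v,u][:,None]; c=np.hstack([uv*z,z]); T=p["pose"]
    return c@T[:3,:3].T+T[:3,3],u,v
E
python3 - <<'E'
from h import *
for n in("side","top"):
    p=get_image(n); cv2.imwrite(f"pics/{n}0.png",p["frame"]); np.savez(f"{n}0.npz",frame=p["frame"],depth=p["depth"],K=p["K"],dist=p["dist"],pose=p["pose"])
    for q in("coil_box","box_nest","turning_post","hold_down","hold_down_grip","tape_roll"):
        for r in finder.silhouettes(q,p)[:5]:
            P,u,v=world(p,r["mask"])
            print(n,q,round(r["score"],2),(np.array(r["rect"])*[560,420,560,420]).round(),np.median(P,0).round() if len(P) else None,np.percentile(P[:,2],[5,95]).round() if len(P) else '')
print(ctrl.get_obs(),ctrl.grip_point_offset)
E
```

```text
pics
side coil_box 0.86 [218. 239.  47.  51.] [364. 246.  79.] [21. 82.]
side coil_box 0.66 [235. 168.  47.  34.] [407. 632.  67.] [ 7. 71.]
side coil_box 0.64 [253. 195.  44.  55.] [463. 442.  73.] [ 9. 93.]
side coil_box 0.6 [296. 184.  51.  46.] [582. 501.  72.] [ 9. 93.]
side box_nest 0.88 [265. 228. 149. 136.] [503. 238.  14.] [ 10. 138.]
side turning_post 0.59 [253. 228.  11.  22.] [450. 326.  50.] [24. 75.]
side hold_down 0.67 [325. 186.  18.  52.] [612. 270. 188.] [116. 236.]
side hold_down 0.44 [295. 183.  48.  47.] [582. 500.  71.] [ 8. 93.]
side hold_down_grip 0.91 [324. 186.  23.  51.] [613. 270. 188.] [119. 238.]
side tape_roll 0.71 [334. 330.  52.  51.] [574.  18.  22.] [ 3. 26.]
top coil_box 0.77 [289. 268.  46.  46.] [364. 292.  81.] [78. 84.]
top coil_box 0.72 [201. 226.  46.  54.] [458. 482.  91.] [40. 94.]
top coil_box 0.67 [299. 213.  90. 177.] [492. 259.  14.] [10. 74.]
top coil_box 0.63 [185. 170.  62.  62.] [578. 524.  91.] [33. 94.]
top coil_box 0.63 [133. 245.  71.  66.] [419. 642.  69.] [18. 72.]
top box_nest 0.82 [302. 217.  90. 175.] [494. 259.  14.] [10. 
[... 349 characters left out ...]
. 28.]
{'t': 0.7, 'qpos': array([-1.26497452e+00,  4.23061859e-01,  1.62991444e+00,  1.07204292e-05,
        1.08856702e+00, -1.90079881e-02]), 'qvel': array([ 0.00165114, -0.00076915, -0.00018663,  0.0007477 ,  0.00119423,
        0.00058385]), 'joint_torque': array([ 3.76316075e-04, -5.44419909e+01, -2.73998719e+01,  6.41442672e-02,
        1.67804933e-02, -1.16093503e-05]), 'ee_pos': array([ 199.48622887, -592.29740776,  222.69321042]), 'orientation': array([3.10020267e+00, 5.07985777e-01, 2.58417791e-05]), 'ft_force': array([ 0.85489608, -0.08954466,  0.87007222]), 'moment': array([-0.01964841, -0.0232902 , -0.02189748]), 'grasp_force': 0.0, 'width': 87.65942080362132} 18.700000000000003
```

```bash
python3 - <<'E'
from h import *
a=cv2.imread("pics/top0.png")[100:320,90:440]; b=cv2.imread("pics/side0.png")[130:370,170:420]
a=cv2.resize(a,None,fx=2.2,fy=2.2,interpolation=3);cv2.imwrite("pics/topc.png",a)
cv2.imwrite("pics/sidec.png",cv2.resize(b,None,fx=2.4,fy=2.4,interpolation=3))
for n in("top","side"):
    p=dict(np.load(n+"0.npz")); P,u,v=world(p); x,y,z=P.T
    def rep(t,m):
        Q=P[m][:,:2].astype(np.float32); 
        if len(Q)<6: print(n,t,len(Q)); return
        print(n,t,len(Q),"z",np.median(z[m]).round(1),"mean",Q.mean(0).round(1),"rect",cv2.minAreaRect(Q))
    reg=(x>250)&(x<720)&(y>130)&(y<400)
    rep("boxtop",reg&(z>74)&(z<90)&(x<440)&(y<370))
    rep("base",reg&(z>7)&(z<17))
    rep("fence",reg&(z>46)&(z<57)&(x>400))
    f=p["frame"].astype(int);B,G,R=f[v,u].T
    hue=cv2.cvtColor(p["frame"],cv2.COLOR_BGR2HSV)[v,u].astype(int)
    o=reg&(hue[:,0]>5)&(hue[:,0]<18)&(hue[:,1]>170)&(z>25)&(z<90)
    rep("orange",o)
    rep("red",reg&((hue[:,0]<5)|(hue[:,0]>174))&(hue[:,1]>150)&(z>100))
E
```

```text
top boxtop 2098 z 81.2 mean [363.6 292.1] rect ((363.8976745605469, 292.521484375), (99.11148834228516, 100.84230041503906), 88.68944549560547)
top base 7763 z 12.9 mean [461.8 256.2] rect ((480.62890625, 264.25457763671875), (268.52386474609375, 460.6224670410156), 89.84944152832031)
top fence 525 z 52.7 mean [553.5 278.4] rect ((525.2616577148438, 279.2464599609375), (144.80178833007812, 155.6569366455078), 11.310650825500488)
top orange 41 z 67.7 mean [444.8 333.4] rect ((447.9335021972656, 333.8516845703125), (15.8987398147583, 18.311439514160156), 9.177120208740234)
top red 136 z 234.4 mean [614.7 277.6] rect ((617.06201171875, 277.5890197753906), (18.22035026550293, 18.203100204467773), 6.020899295806885)
side boxtop 1212 z 80.9 mean [364.2 285. ] rect ((364.1610107421875, 290.685791015625), (105.11017608642578, 100.75830078125), 87.0774154663086)
side base 4913 z 12.7 mean [458.7 233. ] rect ((484.68658447265625, 265.4127197265625), (257.32489013671875, 469.0183410644531), 89.98149871826172)
side fence 605 z 51.9 mean [541.4 271.6] rect ((509.40106201171875, 264.12945556640625), (220.07676696777344, 142.38963317871094), 5.331151008605957)
side orange 0
side red 80 z 226.3 mean [617.2 269.2] rect ((618.3756713867188, 270.7095947265625), (13.212713241577148, 12.595394134521484), 60.60920715332031)
```

View pics/topc.png

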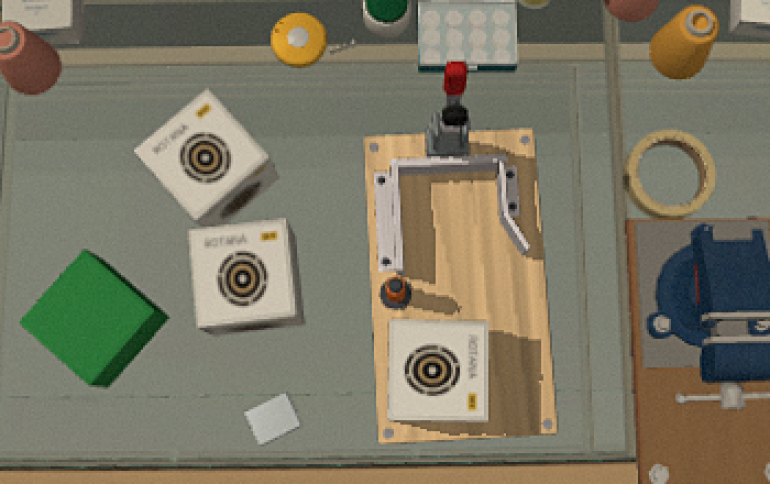

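View pics/sidec.png

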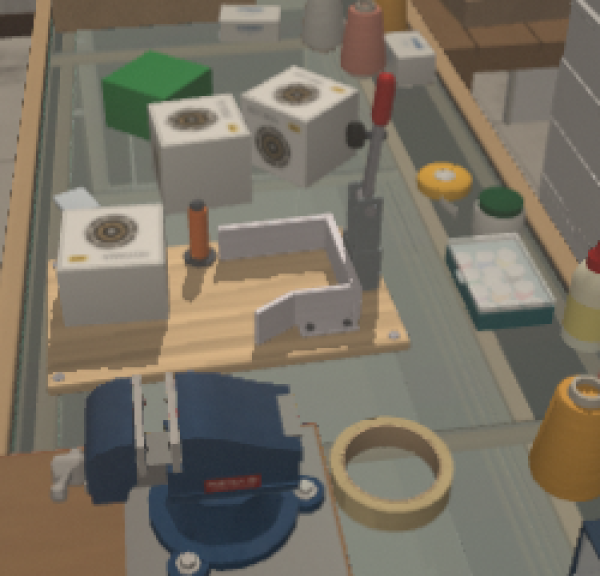

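The coil box is the white carton on the plywood at crop (437,371), about (364,292) in world coordinates. Its look-alikes are the green box (95,318) and the white cartons (243,278) and (205,157), all off the board. The post is at (396,290) and the red handle at (455,78), nearly upright. Next I'll fit the nest pose.

```bash
python3 - <<'E'
from h import *
for n in("top","side"):
    p=dict(np.load(n+"0.npz")); P,u,v=world(p); x,y,z=P.T
    hsv=cv2.cvtColor(p["frame"],cv2.COLOR_BGR2HSV)[v,u].astype(int)
    m=(abs(z-12.5)<4)&(x>280)&(x<690)&(y>120)&(y<400)&(hsv[:,0]>8)&(hsv[:,0]<26)&(hsv[:,1]>50)
    img=np.zeros((420,560),np.uint8); img[v[m],u[m]]=1; img=cv2.morphologyEx(img,cv2.MORPH_OPEN,np.ones((3,3)))
    k,lab,st,_=cv2.connectedComponentsWithStats(img); b=1+np.argmax(st[1:,4]); sel=m&(lab[v,u]>0)&(st[lab[v,u],4]>150)
    # project on z=12 plane
    T=p["pose"]; C=T[:3,3]; d=P[sel]-C; Q=(C+d*((12-C[2])/d[:,2])[:,None])[:,:2].astype(np.float32)
    (c,s,a)=cv2.minAreaRect(Q); print(n,len(Q),c,s,a)
    print(cv2.boxPoints((c,s,a)).round(1).tolist())
    # fence tops
    w=(abs(z-52)<5)&(x>430)&(x<640)&(y>180)&(y<350)
    F=P[w]
    print("fence z",np.percentile(F[:,2],[10,50,90]).round(1))
    L=F[(F[:,0]<550)&(F[:,1]>310)]; print("left",len(L),L.mean(0).round(1), L[:,1].min().round(1),L[:,1].max().round(1),"slope",np.polyfit(L[:,0],L[:,1],1).round(3))
    Bk=F[(F[:,0]>575)&(F[:,1]>230)&(F[:,1]<310)]; print("back",len(Bk),Bk.mean(0).round(1),np.percentile(Bk[:,0],[2,98]).round(1),"slope",np.polyfit(Bk[:,1],Bk[:,0],1).round(3))
    o=(abs(x-448)<25)&(abs(y-333)<25)&(z>40)&(z<95); print("post",o.sum(),P[o].mean(0).round(1),P[o&(z>68)].mean(0).round(1),np.ptp(P[o],axis=0).round(1))
    g=(abs(x-615)<45)&(abs(y-275)<30)&(z>70); print("arm", [(h,P[g&(abs(z-h)<8)].mean(0).round(1).tolist()) for h in range(90,245,15) if (g&(abs(z-h)<8)).any()])
    t=(abs(z-80)<6)&(x<440)&(x>290)&(y>230)&(y<352); bc=cv2.minAreaRect(P[t][:,:2].astype(np.float32)); print("box",bc,cv2.boxPoints(bc).round(1).tolist())
E
```

```text
top 6306 (462.1507873535156, 265.641357421875) (335.85345458984375, 189.67886352539062) 2.263021945953369
[[290.6000061035156, 353.79998779296875], [298.1000061035156, 164.1999969482422], [633.7000122070312, 177.5], [626.2000122070312, 367.0]]
fence z [50.  52.7 55.3]
left 122 [505.7 330.2  52.7] 324.9 341.2 slope [1.70000e-02 3.21581e+02]
back 156 [587.  271.7  52.7] [581.6 592.5] slope [-3.2000e-02  5.9575e+02]
post 84 [450.2 333.   71.9] [449.  333.7  79.6] [32.4 18.6 44.1]
arm [(90, [598.8, 275.8, 90.5]), (105, [601.4, 277.0, 107.8]), (120, [603.7, 280.3, 117.6]), (165, [608.4, 279.9, 167.8]), (180, [596.8, 275.7, 182.6]), (195, [597.3, 276.6, 192.8]), (210, [610.3, 277.3, 209.8]), (225, [612.0, 277.3, 225.3]), (240, [618.0, 277.2, 238.9])]
box ((363.8976745605469, 292.521484375), (99.11148834228516, 100.84230041503906), 88.68944549560547) [[312.3999938964844, 244.10000610351562], [413.20001220703125, 241.8000030517578], [415.3999938964844, 340.8999938964844], [314.6000061035156, 343.20001220703125]]
side 4336 (462.519287109375, 263.2441711425781) (335.0093994140625, 192.25689697
[... 307 characters left out ...]
582.3 618.8] slope [-1.61000e-01  6.35304e+02]
post 140 [451.6 327.   63.6] [450.3 328.7  76.9] [32.5 18.5 43.6]
arm [(90, [605.5, 264.7, 90.2]), (105, [604.6, 266.5, 106.0]), (120, [606.1, 270.0, 117.9]), (135, [609.7, 271.6, 136.2]), (150, [611.3, 272.2, 150.9]), (165, [612.1, 272.2, 165.3]), (180, [603.5, 270.3, 181.2]), (195, [604.9, 271.0, 193.4]), (210, [616.8, 269.6, 209.8]), (225, [618.4, 269.6, 224.6]), (240, [620.4, 272.5, 237.7])]
box ((364.1610107421875, 290.685791015625), (105.11017608642578, 100.75830078125), 87.0774154663086) [[311.20001220703125, 240.8000030517578], [411.79998779296875, 235.60000610351562], [417.20001220703125, 340.6000061035156], [316.5, 345.70001220703125]]
```

Request:
{"fn": "servo_tool", "kwargs": {"deltas": [[[36,-17,0],[0,0,0.1]],[[72,-34,0],[0,0,0.2]],[[108,-51,0],[0,0,0.285]],[[144,-68,0],[0,0,0.285]],[[180,-85,0],[0,0,0.285]]], "grip": 1}}

```text
t: 1.12
ee_pos: [343.9, -453.0, 222.8]
orientation: [3.141, 0.061, 0.0]
ft_force: [0.3, 0.0, -0.0]
width: 57.9
grasp_force: 0.0
```

```bash
cat >> h.py <<'E'
NO=np.array([532.0,272.4]); A=0.039
RN=np.array([[np.cos(A),-np.sin(A)],[np.sin(A),np.cos(A)]])
def nest(xy): return (np.asarray(xy)[...,:2]-NO)@RN
def state():
    from scipy.spatial.transform import Rotation as R
    o=ctrl.get_obs(); M=R.from_rotvec(o["orientation"]).as_matrix()
    print("t",round(o["t"],2),"nest",nest(o["ee_pos"]).round(1),"z",o["ee_pos"][2].round(1),"toolx yaw-nest",(np.arctan2(M[1,0],M[0,0])-A).round(3),"tz",M[:,2].round(3),"F",o["ft_force"].round(1),"q",o["qpos"].round(2))
def box(n="top",save=None):
    p=get_image(n)
    if save: cv2.imwrite(f"pics/{save}.png",p["frame"])
    P,u,v=world(p); q=nest(P)
    hsv=cv2.cvtColor(p["frame"],cv2.COLOR_BGR2HSV)[v,u]
    m=(abs(P[:,2]-80.5)<5)&(q[:,0]>-240)&(q[:,0]<70)&(abs(q[:,1])<105)
    m&=np.hypot(q[:,0]+80,q[:,1]-63.5)>12
    img=np.zeros((420,560),np.uint8); img[v[m],u[m]]=1; img=cv2.morphologyEx(img,cv2.MORPH_OPEN,np.ones((3,3)))
    k,lab,st,_=cv2.connectedComponentsWithStats(img); b=1+np.argmax(st[1:,4]); s=m&(lab[v,u]==b)
    r=cv2.minAreaRect(q[s].astype(np.float32)); print(n,"box nest",np.round(r[0],1),np.round(r[1],1),"ang",round(r[2],1),"corners",cv2.boxPoints(r).round().tolist())
E
python3 - <<'E'
from h import *
p=dict(np.load("top0.npz")); P,u,v=world(p); x,y,z=P.T
for x0 in range(230,300,10):
    m=(abs(x-x0)<5)&(y>180)&(y<330); print(x0,m.sum(),np.percentile(z[m],[5,50,98]).round() if m.any() else '')
m=(x>350)&(x<600)&(y>-300)&(y<120);print("vise max",np.percentile(z[m],99.9))
state(); box()
E
```

```text
230 0 
240 132 [1. 4. 9.]
250 287 [ 2.  5. 10.]
260 277 [2. 5. 9.]
270 289 [-2.  1.  6.]
280 283 [-3.  1.  5.]
290 271 [-3.  1. 13.]
vise max 145.34508054824786
t 1.12 nest [-216.2 -717.5] z 222.8 toolx yaw-nest -0.0 tz [ 0. -0. -1.] F [ 0.3  0.  -0. ] q [-0.94  0.34  1.76  0.    1.04  0.59]
top box nest [-167.1   26.7] [ 98.7 100.8] ang 86.3 corners [[-221.0, -19.0], [-120.0, -26.0], [-114.0, 73.0], [-214.0, 79.0]]
```

Request:
{"fn": "servo_tool", "kwargs": {"deltas": [[[22,-33,0],[0,0,0]],[[44,-66,0],[0,0,0]],[[66,-100,0],[0,0,0]],[[88,-134,0],[0,0,0]],[[106,-170,0],[0,0,0]]]}}

```text
t: 1.58
ee_pos: [443.2, -279.0, 223.0]
orientation: [3.14, 0.062, 0.002]
ft_force: [0.2, -0.4, -0.4]
width: 20.4
grasp_force: 0.0
```

Request:
{"fn": "servo_tool", "kwargs": {"deltas": [[[4,-40,0],[0,0,0]],[[8,-80,0],[0,0,0]],[[10,-120,0],[0,0,0]],[[10,-160,0],[0,0,0]],[[10,-200,0],[0,0,0]]]}}

```text
t: 2.0
ee_pos: [443.9, -78.4, 222.9]
orientation: [3.141, 0.062, 0.001]
ft_force: [0.2, -0.2, 0.1]
width: 0.5
grasp_force: 0.0
```

Request:
{"fn": "servo_tool", "kwargs": {"deltas": [[[0,-40,0],[0,0,0]],[[-8,-80,0],[0,0,0]],[[-20,-118,0],[0,0,0]],[[-35,-155,0],[0,0,0]],[[-55,-190,0],[0,0,0]]]}}

```text
t: 2.42
ee_pos: [381.6, 109.4, 223.1]
orientation: [-3.14, -0.063, -0.003]
ft_force: [1.5, -0.2, 0.3]
width: 0.6
grasp_force: 0.0
```

Request:
{"fn": "servo_tool", "kwargs": {"deltas": [[[-22,-33,0],[0,0,0]],[[-44,-66,0],[0,0,0]],[[-66,-99,0],[0,0,0]],[[-80,-135,0],[0,0,0]],[[-93,-149,0],[0,0,0]]]}}

```text
t: 2.83
ee_pos: [282.1, 256.1, 223.4]
orientation: [-3.139, -0.065, -0.003]
ft_force: [0.9, 0.2, 0.0]
width: 0.4
grasp_force: 0.0
```

```bash
python3 -c "
from h import *
state()"
```

```text
t 2.83 nest [-250.4   -6.6] z 223.4 toolx yaw-nest 0.003 tz [ 0.002  0.002 -1.   ] F [0.9 0.2 0. ] q [0.71 0.05 2.13 0.   0.96 2.23]
```

Request:
{"fn": "servo_tool", "kwargs": {"deltas": [[[-4,-8,38],[0,0,0]],[[-4,-16,76],[0,0,0]],[[-4,-24,114],[0,0,0]],[[-4,-32,152],[0,0,0]],[[-4,-32,183],[0,0,0]]]}}

```text
t: 3.25
ee_pos: [277.7, 285.8, 37.9]
orientation: [-3.14, -0.064, -0.002]
ft_force: [0.6, 0.5, -0.6]
width: 0.7
grasp_force: 0.0
```

Request:
{"fn": "servo_tool", "kwargs": {"deltas": [[[12,0,0],[0,0,0]],[[22,0,0],[0,0,0]],[[32,0,0],[0,0,0]],[[42,0,0],[0,0,0]],[[50,0,0],[0,0,0]]]}}

```text
t: 3.67
ee_pos: [329.8, 287.2, 41.7]
orientation: [-3.139, -0.061, -0.004]
ft_force: [-8.5, -2.1, 6.6]
width: 0.3
grasp_force: 5.0
```

```bash
python3 -c "
from h import *
state();box();box('side');state()"
```

```text
t 3.67 nest [-201.5   22.7] z 41.7 toolx yaw-nest -0.0 tz [ 0.003  0.002 -1.   ] F [-8.5 -2.1  6.6] q [0.69 0.48 2.14 0.   0.52 2.22]
top box nest [-127.9   30.4] [78.9 99.9] ang 0.9 corners [[-168.0, 80.0], [-167.0, -20.0], [-88.0, -19.0], [-89.0, 81.0]]
side box nest [-137.2   31.5] [100.3 103.7] ang 2.6 corners [[-190.0, 81.0], [-185.0, -23.0], [-85.0, -18.0], [-89.0, 86.0]]
t 3.77 nest [-201.2   22.9] z 41.4 toolx yaw-nest -0.001 tz [ 0.003  0.003 -1.   ] F [-0.6  0.6 -0.4] q [ 0.69  0.49  2.14 -0.    0.51  2.22]
```

Request:
{"fn": "servo_tool", "kwargs": {"deltas": [[[-8,0,0],[0,0,0]],[[-8,12,0],[0,0,0]],[[-6,25,0],[0,0,0]],[[-2,25,0],[0,0,0]],[[4,28,0],[0,0,0]]]}}

```text
t: 4.18
ee_pos: [332.3, 258.4, 39.9]
orientation: [3.141, 0.062, -0.0]
ft_force: [-0.0, 0.3, -0.4]
width: 0.7
grasp_force: 0.0
```

Request:
{"fn": "servo_tool", "kwargs": {"deltas": [[[8,5,0],[0,0,0]],[[16,11,0],[0,0,0]],[[24,17,0],[0,0,0]],[[32,23,0],[0,0,0]],[[40,29,0],[0,0,0]]]}}

```text
t: 4.6
ee_pos: [374.7, 230.8, 39.6]
orientation: [3.141, 0.062, 0.0]
ft_force: [-2.0, -1.0, 0.1]
width: 0.2
grasp_force: 0.7
```

```bash
python3 -c "
from h import *
state();box(save='p1');box('side');state()"
```

```text
t 4.6 nest [-158.8  -35.4] z 39.6 toolx yaw-nest 0.001 tz [ 0. -0. -1.] F [-2.  -1.   0.1] q [ 0.53  0.49  2.13 -0.    0.52  2.06]
top box nest [-113.5   41.8] [ 62.  100.4] ang 44.1 corners [[-171.0, 56.0], [-101.0, -16.0], [-56.0, 27.0], [-126.0, 99.0]]
side box nest [-88.2  23.3] [115.8  61.5] ang 89.6 corners [[-119.0, -34.0], [-58.0, -35.0], [-57.0, 81.0], [-119.0, 81.0]]
t 4.7 nest [-158.3  -35.6] z 39.6 toolx yaw-nest -0.001 tz [ 0.001  0.    -1.   ] F [-0.7 -2.9  0.5] q [ 0.52  0.49  2.13 -0.    0.52  2.06]
```

View pics/p1.png

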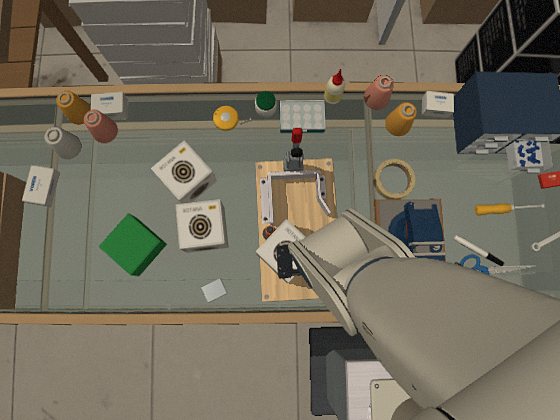

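The carton, at about pixel (281,247), has turned roughly 45° and rests on the post at about (268,232). The gripper covers its near-right part. Next I'll push on the picture side, near its near-left corner, to finish the turn.

Request:
{"fn": "servo_tool", "kwargs": {"deltas": [[[-37,10,0],[0,0,0]],[[-70,-10,0],[0,0,0]],[[-74,-40,0],[0,0,0]],[[-72,-75,0],[0,0,0]],[[-56,-95,0],[0,0,0]]]}}

```text
t: 5.12
ee_pos: [312.6, 326.7, 39.9]
orientation: [-3.14, -0.066, -0.001]
ft_force: [0.0, 0.6, 0.5]
width: 0.5
grasp_force: 0.0
```

```bash
python3 -c "
from h import *
state();box();box('side')"
```

```text
t 5.12 nest [-217.1   62.8] z 39.9 toolx yaw-nest 0.003 tz [ 0.001  0.001 -1.   ] F [0.  0.6 0.5] q [0.78 0.5  2.1  0.   0.53 2.31]
top box nest [-127.8   28.3] [100.3 100.8] ang 43.9 corners [[-199.0, 30.0], [-129.0, -43.0], [-57.0, 27.0], [-127.0, 99.0]]
side box nest [-126.    28.3] [105.4 103.4] ang 44.3 corners [[-200.0, 28.0], [-128.0, -45.0], [-52.0, 28.0], [-124.0, 102.0]]
```

Request:
{"fn": "servo_tool", "kwargs": {"deltas": [[[14,13,0],[0,0,0]],[[18,23,0],[0,0,0]],[[22,33,0],[0,0,0]],[[26,43,0],[0,0,0]],[[30,53,0],[0,0,0]]]}}

```text
t: 5.63
ee_pos: [346.0, 270.9, 39.7]
orientation: [3.141, 0.061, -0.001]
ft_force: [-0.6, 0.9, 0.1]
width: 0.5
grasp_force: 0.6
```

```bash
python3 -c "
from h import *
state();box();box('side')"
```

```text
t 5.63 nest [-185.9    5.8] z 39.7 toolx yaw-nest -0.0 tz [-0. -0. -1.] F [-0.6  0.9  0.1] q [0.64 0.49 2.13 0.   0.52 2.17]
top box nest [-111.3   19.5] [ 81.8 100.9] ang 69.4 corners [[-173.0, -1.0], [-78.0, -37.0], [-50.0, 40.0], [-144.0, 75.0]]
side box nest [-113.     8.9] [102.2  98.9] ang 70.7 corners [[-177.0, -23.0], [-83.0, -56.0], [-49.0, 41.0], [-143.0, 73.0]]
```

Request:
{"fn": "servo_tool", "kwargs": {"deltas": [[[6,10,0],[0,0,0]],[[13,19,0],[0,0,0]],[[20,27,0],[0,0,0]],[[27,34,0],[0,0,0]],[[34,39,0],[0,0,0]]]}}

```text
t: 6.15
ee_pos: [381.5, 233.8, 39.6]
orientation: [3.14, 0.062, -0.002]
ft_force: [-2.0, -0.6, 2.6]
width: 0.3
grasp_force: 1.5
```

```bash
python3 -c "
from h import *
state();box();box('side')"
```

```text
t 6.15 nest [-151.9  -32.7] z 39.6 toolx yaw-nest 0.0 tz [-0.001 -0.001 -1.   ] F [-2.  -0.6  2.6] q [0.52 0.5  2.11 0.   0.53 2.05]
top box nest [-72.1   0.8] [ 60.9 101.3] ang 8.9 corners [[-110.0, 46.0], [-94.0, -54.0], [-34.0, -44.0], [-50.0, 56.0]]
side box nest [-78.8  -2.5] [ 77.8 103.1] ang 7.3 corners [[-124.0, 44.0], [-111.0, -59.0], [-34.0, -49.0], [-47.0, 54.0]]
```

Request:
{"fn": "servo_tool", "kwargs": {"deltas": [[[-20,0,0],[0,0,0]],[[-24,-28,0],[0,0,0]],[[-20,-55,0],[0,0,0]],[[-8,-55,0],[0,0,0]],[[-4,-55,0],[0,0,0]]]}}

```text
t: 6.67
ee_pos: [376.9, 291.4, 39.9]
orientation: [-3.139, -0.066, -0.003]
ft_force: [-1.8, 0.9, 0.5]
width: 0.5
grasp_force: 0.8
```

Request:
{"fn": "servo_tool", "kwargs": {"deltas": [[[3,0,0],[0,0,0]],[[7,0,0],[0,0,0]],[[11,0,0],[0,0,0]],[[15,0,0],[0,0,0]],[[18,0,0],[0,0,0]]]}}

```text
t: 7.08
ee_pos: [393.8, 289.8, 39.6]
orientation: [3.141, 0.061, -0.0]
ft_force: [-0.4, 0.6, 0.7]
width: 0.4
grasp_force: 0.7
```

```bash
python3 -c "
from h import *
state();box();box('side')"
```

```text
t 7.08 nest [-137.4   22.7] z 39.6 toolx yaw-nest -0.0 tz [-0. -0. -1.] F [-0.4  0.6  0.7] q [ 0.61  0.53  2.02 -0.    0.58  2.14]
top box nest [-39.4  20.9] [29.6 43.8] ang 1.5 corners [[-55.0, 42.0], [-54.0, -1.0], [-24.0, -1.0], [-25.0, 43.0]]
side box nest [-73.4  -9. ] [100.2 105.6] ang 0.7 corners [[-124.0, 43.0], [-123.0, -62.0], [-23.0, -61.0], [-24.0, 44.0]]
```

Request:
{"fn": "servo_tool", "kwargs": {"deltas": [[[-25,0,0],[0,0,0]],[[-28,35,0],[0,0,0]],[[-28,72,0],[0,0,0]],[[-20,108,0],[0,0,0]],[[0,114,0],[0,0,0]]]}}

```text
t: 7.6
ee_pos: [393.8, 171.9, 39.2]
orientation: [3.138, 0.061, -0.009]
ft_force: [0.3, 0.8, 0.7]
width: 0.4
grasp_force: 0.0
```

Request:
{"fn": "servo_tool", "kwargs": {"deltas": [[[30,0,0],[0,0,0]],[[59,0,0],[0,0,0]],[[59,-8,0],[0,0,0]],[[59,-14,0],[0,0,0]],[[59,-18,0],[0,0,0]]]}}

```text
t: 8.02
ee_pos: [455.2, 196.9, 39.4]
orientation: [3.141, 0.062, -0.002]
ft_force: [-0.8, -0.2, -0.7]
width: 0.2
grasp_force: 0.0
```

Request:
{"fn": "servo_tool", "kwargs": {"deltas": [[[0,-3,0],[0,0,0]],[[0,-6,0],[0,0,0]],[[0,-8,0],[0,0,0]],[[0,-10,0],[0,0,0]],[[0,-11,0],[0,0,0]]]}}

```text
t: 8.43
ee_pos: [455.1, 207.9, 39.6]
orientation: [3.141, 0.063, -0.001]
ft_force: [-0.6, -0.5, 0.1]
width: 0.5
grasp_force: 0.7
```

```bash
python3 -c "
from h import *
state();box();box('side')"
```

```text
t 8.43 nest [-79.3 -61.5] z 39.6 toolx yaw-nest 0.001 tz [-0.001 -0.    -1.   ] F [-0.6 -0.5  0.1] q [ 0.4   0.55  2.   -0.    0.6   1.94]
top box nest [-72.4   0.1] [100.4  99.9] ang 1.0 corners [[-123.0, 49.0], [-122.0, -51.0], [-21.0, -49.0], [-23.0, 51.0]]
side box nest [-113.2   -2.2] [ 17.9 102.4] ang 0.3 corners [[-122.0, 49.0], [-122.0, -53.0], [-104.0, -53.0], [-105.0, 49.0]]
```

Request:
{"fn": "servo_tool", "kwargs": {"deltas": [[[0,20,0],[0,0,0]],[[-38,24,0],[0,0,0]],[[-74,20,0],[0,0,0]],[[-78,-20,0],[0,0,0]],[[-78,-61,0],[0,0,0]]]}}

```text
t: 8.95
ee_pos: [371.9, 263.7, 39.4]
orientation: [3.139, 0.057, -0.006]
ft_force: [2.3, 0.1, 0.5]
width: 0.6
grasp_force: 0.0
```

Request:
{"fn": "servo_tool", "kwargs": {"deltas": [[[18,0,0],[0,0,0]],[[28,0,0],[0,0,0]],[[38,0,0],[0,0,0]],[[48,0,0],[0,0,0]],[[56,0,0],[0,0,0]]]}}

```text
t: 9.37
ee_pos: [431.8, 266.3, 39.4]
orientation: [3.14, 0.059, -0.002]
ft_force: [-2.3, 0.1, -1.1]
width: 0.4
grasp_force: 1.0
```

Request:
{"fn": "servo_tool", "kwargs": {"deltas": [[[8,0,0],[0,0,0]],[[16,0,0],[0,0,0]],[[23,0,0],[0,0,0]],[[29,0,0],[0,0,0]],[[33,0,0],[0,0,0]]]}}

```text
t: 9.78
ee_pos: [465.1, 268.9, 39.6]
orientation: [-3.141, -0.061, -0.0]
ft_force: [-2.2, 1.3, 0.9]
width: 0.6
grasp_force: 1.3
```

```bash
python3 -c "
from h import *
state();box();box('side')"
```

```text
t 9.78 nest [-66.9  -0.9] z 39.6 toolx yaw-nest 0.0 tz [ 0.  0. -1.] F [-2.2  1.3  0.9] q [0.5  0.58 1.92 0.   0.64 2.03]
top box nest [35.2 30.9] [18.3 35.5] ang 1.9 corners [[25.0, 48.0], [27.0, 13.0], [45.0, 13.0], [44.0, 49.0]]
side box nest [-3.3 -2.4] [100.5 104.4] ang 2.1 corners [[-55.0, 48.0], [-52.0, -56.0], [49.0, -53.0], [45.0, 52.0]]
```

Request:
{"fn": "servo_tool", "kwargs": {"deltas": [[[2,0,0],[0,0,0]],[[4,0,0],[0,0,0]],[[5,0,0],[0,0,0]],[[6,0,0],[0,0,0]],[[6,0,0],[0,0,0]]]}}

```text
t: 10.3
ee_pos: [468.6, 269.3, 39.6]
orientation: [3.14, 0.063, -0.005]
ft_force: [-7.5, 1.9, 4.9]
width: 0.3
grasp_force: 3.6
```

```bash
python3 -c "
from h import *
state();box('side')"
```

```text
t 10.3 nest [-63.5  -0.7] z 39.6 toolx yaw-nest 0.001 tz [-0.003 -0.001 -1.   ] F [-7.5  1.9  4.9] q [0.5  0.58 1.91 0.   0.65 2.03]
side box nest [-0.1 -2.3] [100.4 105.2] ang 1.4 corners [[-52.0, 49.0], [-49.0, -56.0], [51.0, -54.0], [49.0, 52.0]]
```

Request:
{"fn": "servo_tool", "kwargs": {"deltas": [[[1,0,0],[0,0,0]],[[2,0,0],[0,0,0]],[[2,0,0],[0,0,0]],[[2,0,0],[0,0,0]],[[-10,0,0],[0,0,0]]]}}

```text
t: 10.77
ee_pos: [461.0, 269.6, 40.0]
orientation: [-3.14, -0.063, -0.002]
ft_force: [-0.1, 0.0, -0.0]
width: 0.7
grasp_force: 0.0
```

Request:
{"fn": "servo_tool", "kwargs": {"deltas": [[[-6,0,-40],[0,0,0]],[[-6,0,-80],[0,0,0]],[[-6,0,-120],[0,0,0]],[[-6,0,-160],[0,0,0]],[[-6,0,-200],[0,0,0]]]}}

```text
t: 11.18
ee_pos: [453.9, 268.5, 241.7]
orientation: [-3.141, -0.063, -0.002]
ft_force: [1.2, 1.1, -0.6]
width: 0.5
grasp_force: 0.0
```

```bash
python3 -c "
from h import *
state();box('top');box('side',save='p2')
for n in ('top','side'):
  p=dict(np.load(n+'0.npz')); P,u,v=world(p); q=nest(P); m=(q[:,0]>95)&(q[:,0]<190)&(abs(q[:,1])<110); print(P[m][:,2].max())
  m=(abs(q[:,1]-0)<30)&(q[:,0]>40)&(q[:,0]<130)&(P[:,2]>195)&(P[:,2]<250); print(n,[ (h,q[m&(abs(P[:,2]-h)<5)].min(0).round(1),q[m&(abs(P[:,2]-h)<5)].max(0).round(1)) for h in range(200,245,10) if (m&(abs(P[:,2]-h)<5)).any()])
"
```

```text
t 11.18 nest [-78.1  -0.9] z 241.7 toolx yaw-nest 0.001 tz [ 0.001  0.    -1.   ] F [ 1.2  1.1 -0.6] q [ 0.51  0.26  1.83 -0.    1.06  2.04]
top box nest [-30.3  42.3] [ 9.  21.4] ang 87.0 corners [[-41.0, 38.0], [-20.0, 37.0], [-19.0, 46.0], [-41.0, 47.0]]
side box nest [-0.8 -3. ] [100.7 104.1] ang 0.6 corners [[-52.0, 48.0], [-51.0, -56.0], [50.0, -55.0], [49.0, 50.0]]
36.959595643183775
top [(200, array([64.7, -8.8]), array([82.4,  9.6])), (210, array([76.2, -8. ]), array([82.8, 10.1])), (220, array([76.6, -7.6]), array([85.4, 10.5])), (230, array([78.5, -8.9]), array([89.5, 11. ])), (240, array([79.8, -8.8]), array([94.4,  9.3]))]
239.23314268511393
side [(200, array([57.7, -9.6]), array([91.7,  1.9])), (210, array([ 78.9, -11.5]), array([94.1,  4. ])), (220, array([ 79.5, -10.3]), array([95.3,  6.3])), (230, array([ 80.3, -11.8]), array([97.9,  3.4])), (240, array([ 81.9, -10.4]), array([96.2,  7.4]))]
```

Request:
{"fn": "servo_tool", "kwargs": {"deltas": [[[15,-1,-38],[0,0,0]],[[55,-1,-44],[0,0,0]],[[95,-1,-44],[0,0,0]],[[135,-1,-44],[0,0,0]],[[175,-1,-44],[0,0,0]]]}}

```text
t: 11.7
ee_pos: [630.6, 276.5, 283.0]
orientation: [3.141, 0.063, 0.001]
ft_force: [0.1, 0.2, 0.2]
width: 0.6
grasp_force: 0.0
```

Request:
{"fn": "servo_tool", "kwargs": {"deltas": [[[26,0,0],[0,0,0]],[[26,0,0],[0,0,0]],[[26,0,35],[0,0,0]],[[26,0,70],[0,0,0]],[[26,0,81],[0,0,0]]]}}

```text
t: 12.12
ee_pos: [651.4, 276.4, 196.3]
orientation: [3.138, 0.062, -0.013]
ft_force: [-1.6, -0.6, -0.3]
width: 0.2
grasp_force: 0.0
```

```bash
python3 -c "
from h import *
state()"
```

```text
t 12.12 nest [119.5  -0.7] z 196.3 toolx yaw-nest 0.001 tz [-0.008 -0.003 -1.   ] F [-1.6 -0.6 -0.3] q [ 0.38  0.57  1.44 -0.    1.13  1.92]
```

Request:
{"fn": "servo_tool", "kwargs": {"deltas": [[[-24,0,-7],[0,0,0]],[[-40,0,-8],[0,0,0]],[[-55,0,-7],[0,0,0]],[[-69,0,-3],[0,0,0]],[[-82,0,2],[0,0,0]]]}}

```text
t: 12.53
ee_pos: [572.8, 274.5, 201.6]
orientation: [-3.141, -0.063, -0.004]
ft_force: [2.6, -0.4, -0.8]
width: 0.3
grasp_force: 1.1
```

Request:
{"fn": "servo_tool", "kwargs": {"deltas": [[[-10,0,6],[0,0,0]],[[-19,0,12],[0,0,0]],[[-28,0,19],[0,0,0]],[[-35,0,27],[0,0,0]],[[-42,0,36],[0,0,0]]]}}

```text
t: 12.95
ee_pos: [530.5, 272.9, 164.3]
orientation: [-3.141, -0.063, -0.001]
ft_force: [1.1, 0.4, 1.3]
width: 0.5
grasp_force: 0.9
```

```bash
python3 -c "
from h import *
state(); box('side','p3')"
```

```text
t 12.95 nest [-1.4  0.5] z 164.3 toolx yaw-nest 0.001 tz [ 0.  0. -1.] F [1.1 0.4 1.3] q [0.46 0.45 1.74 0.   0.95 1.99]
side box nest [-0.5 -2.5] [100.8 104.8] ang 1.0 corners [[-52.0, 49.0], [-50.0, -56.0], [51.0, -54.0], [49.0, 51.0]]
```

View pics/p3.png

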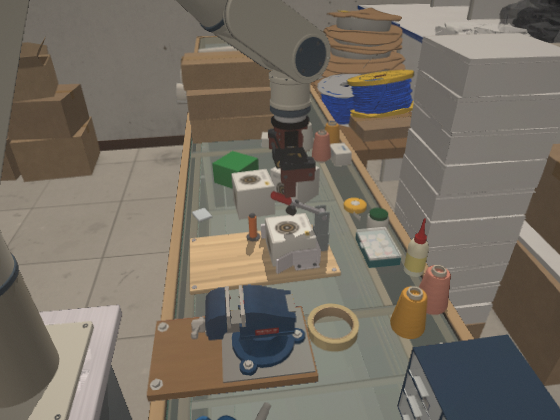

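The arm is folding as planned: the red handle is at about (283,198), roughly 30° above level, and the carton sits in the nest at (290,235). I'll keep pressing down.

Request:
{"fn": "servo_tool", "kwargs": {"deltas": [[[-6,0,10],[0,0,0]],[[-11,0,20],[0,0,0]],[[-15,0,30],[0,0,0]],[[-17,0,39],[0,0,0]],[[-18,0,46],[0,0,0]]]}}

```text
t: 13.42
ee_pos: [512.5, 271.9, 117.2]
orientation: [3.141, 0.063, -0.002]
ft_force: [0.5, 0.7, 2.3]
width: 0.4
grasp_force: 0.8
```

Request:
{"fn": "servo_tool", "kwargs": {"deltas": [[[0,0,2],[0,0,0]],[[0,0,4],[0,0,0]],[[0,0,5],[0,0,0]],[[0,0,6],[0,0,0]],[[0,0,6],[0,0,0]]]}}

```text
t: 13.83
ee_pos: [512.2, 271.8, 115.1]
orientation: [3.14, 0.062, -0.003]
ft_force: [-12.4, -4.6, 30.0]
width: 0.3
grasp_force: 14.8
```

```bash
python3 -c "
from h import *
state()"
```

```text
t 13.83 nest [-19.8   0.2] z 115.1 toolx yaw-nest 0.001 tz [-0.002 -0.001 -1.   ] F [-12.4  -4.6  30. ] q [0.47 0.5  1.8  0.   0.84 2.  ]
```

Request:
{"fn": "servo_tool", "kwargs": {"deltas": [[[0,0,-5],[0,0,0]],[[0,0,-25],[0,0,0]],[[-20,0,-60],[0,0,0]],[[-50,0,-95],[0,0,0]],[[-80,0,-130],[0,0,0]]]}}

```text
t: 14.25
ee_pos: [438.1, 268.7, 236.5]
orientation: [3.14, 0.061, -0.002]
ft_force: [-0.0, 0.1, -0.2]
width: 0.5
grasp_force: 0.0
```

Request:
{"fn": "servo_tool", "kwargs": {"deltas": [[[-15,37,0],[0,0,0]],[[-30,74,0],[0,0,0]],[[-30,114,0],[0,0,0]],[[-30,154,0],[0,0,0]],[[-30,194,0],[0,0,0]]]}}

```text
t: 14.67
ee_pos: [416.1, 72.6, 236.1]
orientation: [-3.141, -0.065, -0.0]
ft_force: [1.2, 0.3, -0.4]
width: 0.8
grasp_force: 0.0
```

```bash
python3 -c "
from h import *
state(); box('side'); box('top')
p=get_image('top'); cv2.imwrite('pics/p4.png',cv2.resize(p['frame'][110:320,160:440],None,fx=2.5,fy=2.5)); P,u,v=world(p); q=nest(P)
hsv=cv2.cvtColor(p['frame'],cv2.COLOR_BGR2HSV)[v,u]
m=((hsv[:,0]<6)|(hsv[:,0]>173))&(hsv[:,1]>150)&(abs(q[:,1])<25)&(q[:,0]>-80)&(q[:,0]<60)&(P[:,2]>85); print(m.sum(),np.c_[q,P[:,2]][m].mean(0).round(1),np.polyfit(q[m][:,0],P[m][:,2],1).round(3))
"
```

```text
t 14.67 nest [-123.6 -195.1] z 236.1 toolx yaw-nest 0.002 tz [ 0.  0. -1.] F [ 1.2  0.3 -0.4] q [ 0.14  0.1   2.04 -0.    1.    1.67]
side box nest [ -0.1 -14.9] [100.2  80.4] ang 1.3 corners [[-51.0, 24.0], [-49.0, -56.0], [51.0, -54.0], [49.0, 26.0]]
top box nest [  0.3 -30.7] [100.7  43. ] ang 1.7 corners [[-51.0, -11.0], [-49.0, -54.0], [51.0, -51.0], [50.0, -8.0]]
187 [-35.1   1.5 114.9] [2.80000e-02 1.15839e+02]
```

View pics/p4.png

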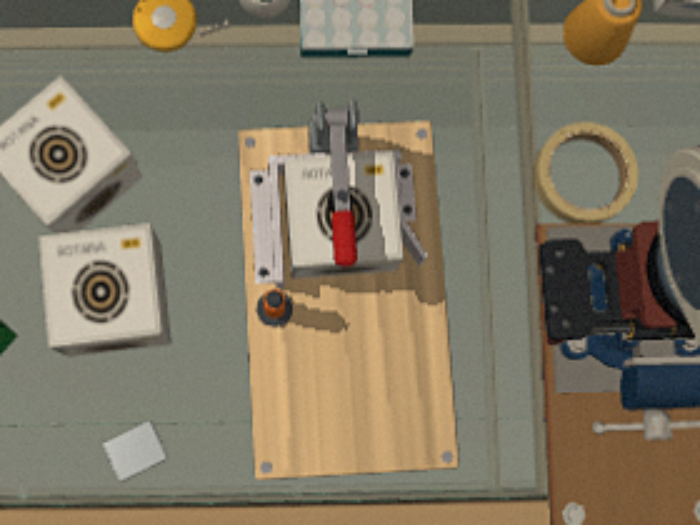

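The carton sits home against the back stop at crop (345,212), and the red handle at (345,238) lies over it at top height 115 mm, which is close to level. The bystanders haven't moved, so I'm handing the job in.

```bash
python3 -c "
from h import *
print(close_job())"
```

```text
the job is handed in; nothing more can be done
None
```

The job is handed in, with no verdict returned: the carton was turned round the post and slid home (within about 1 mm of the back stop, about 3 mm across, 1.5° off square), the hold-down foot is on its top, the gripper is clear, and the bystanders looked undisturbed in the last picture.

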